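# Tea for one: shut the kettle, show where the tea is

### The job

I want to make tea: the kettle is filled, but its lid was left standing open. Gently push the lid down with your fingertips until it is fully shut, leaving the kettle where it stands on its base. Then show me where the tea bags are: point down at the cardboard tea carton on the worktop, fingertips two to four centimetres above the middle of its top, and stay there for three seconds, without touching it, pointing at another package or disturbing anything else.

Things in the scene. Friction and masses are not known exactly. Their poses are not given: they have to be found in the camera images.
- kettle_hinge (a point): Middle of the lid hinge of the black electric kettle, about 226 mm above the worktop. Axes: x along the hinge, z up, +y from the hinge toward the spout, -y toward the loop handle. The handle's top lies 10 mm above this point, from y = -88 to 0 mm, 48 mm wide. The kettle's rim at the spout reaches y = +130 mm.
- kettle_lid (a joint): Angle of the round lid, rad: 0 = fully shut on its stop, 1.4 = almost upright; it opens up and back toward the handle. Disc 105 mm across, 18 mm thick; shut, it reaches from y = 0 to +100 mm (free edge) of kettle_hinge, its top 9.5 mm above the hinge. The stiff hinge (0.08 N m) keeps it at any angle; 1 to 2 N at the free edge moves it.
- tea_box_top (a point): Centre of the top of the cream cardboard carton of tea bags with a red band, 52 x 150 x 62 mm (x, y, z), lying on the worktop with its long side along this point's y. z is up. Not the like carton up on the window sill.
- tin_box_top (a point): Centre of the lid of the black metal box of cleaning tabs, 58 x 190 x 68 mm, long side along y; not to be touched or pointed at.
- pad_pack_top (a point): Centre of the top of the flat green pack of scrub pads, 49 x 100 x 18 mm, long side along y; not to be touched or pointed at.
- kettle: The kettle, 150 mm across, 214 mm high, about 0.95 kg, loose on a round base 21 mm thick, right of the sink. Origin in its underside; the hinge is at y = -21, z = 205 mm from it. z is up.
- tea_box: The tea carton; origin at the centre of its underside, 62 mm below tea_box_top.
- mug: White ceramic mug, 80 mm across the rim, 92 mm high, standing left of the kettle; bystander. Origin at the centre of its underside.
- tin_box: The black metal box; origin at the centre of its underside.
- pad_pack: The scrub pad pack; origin at the centre of its underside.
- egg_cup: Orange egg cup, 48 mm across, 46 mm high, in front of the sink; bystander. Origin under it.
Not all that is in view belongs to the job. What is shaped like the tea_box but orange is not meant.

How it is judged (in metres and radians):
On the way, in this order (a step that is already met when the one before it is completed fails the run):
1. the kettle's lid is fully shut (value of joint kettle_lid below 0.05 rad), for 0.3 s.
2. with the lid shut, the fingertips stay just above the middle of the tea carton, touching nothing, for two and a half seconds (value of joint kettle_lid below 0.05 rad and horizontal distance between the grasp point and tea_box_top below 0.035 m and z of the grasp point in the frame of tea_box_top between 0 and 0.085 m and z of the grasp point in the frame of tea_box_top above 0.01 m and contact force between each of the arm, the fingers and anything else below 0.1 N), for 2.5 s.
At the end, for the whole second after the job is handed in: The lid is within 0.05 rad of fully shut, the kettle stands upright, at rest, within 20 mm of where it stood on its base, and the tea carton is within 5 mm of its place, after the fingertips dwelt for 2.5 s within 35 mm of the carton's middle and no more than about 65 mm above it (value of joint kettle_lid below 0.05 rad and linear speed of kettle below 0.02 m/s and angle between kettle's own z axis and vertical below 0.05 rad and distance of kettle from where it was at the start of the episode below 0.02 m and distance of tea_box from where it was at the start of the episode below 0.005 m); the robot touches nothing.
It fails at once if the kettle is shoved more than 30 mm, lifted 15 mm or tipped (height (world z) of kettle above 0.036 m or distance of kettle from where it was at the start of the episode above 0.03 m or angle between kettle's own z axis and vertical above 0.15 rad).
It fails at once if the kettle is pushed harder than 60 N (contact force between the fingers and kettle above 60 N).
It fails at once if the robot touches the tea carton (contact force between any of the fingers, the arm and tea_box above 0.3 N).
It fails at once if a bystander is moved more than 10 mm (distance of any of tin_box, pad_pack, mug, egg_cup from where it was at the start of the episode above 0.01 m).
It fails at once if the fingertips point at the wrong package, close above it ((horizontal distance between the grasp point and tin_box_top below 0.035 m and z of the grasp point in the frame of tin_box_top between 0 and 0.085 m) or (horizontal distance between the grasp point and pad_pack_top below 0.035 m and z of the grasp point in the frame of pad_pack_top between 0 and 0.085 m)).
It also fails if it takes over 54 s, if anything falls off the work surface, if the arm or the gripper's body presses on something with over 40 N, if the wrist force passes 120 N, or if a joint passes its speed limit or range.

### The arm

A 6-joint arm with a two-finger parallel gripper is mounted at the origin on a cart in front of the work surface, level with it; the furniture and walls round the work are solid. World frame = base frame: x ahead of the robot, y to its left, z up, the work surface at z = 0. Lengths are in m, angles in degrees, forces in N, time in s.
With the tool pointing down it reaches from about 0.35 to 0.875 m from the base axis. Payload 4.2 kg.
Tool frame: the origin (TCP) lies between the finger pads; the fingertips stand 8 mm ahead of it and the grasp point (between the pads) lies 11 mm behind it; x points along the fingers, y is the direction in which the jaws open and shut, and the axes are right-handed (so a half turn about x gives the same grasp; the last joint's range is limited). The gripper opens to 87 mm and grips with 3 to 60 N. Pads are 19 mm wide; open, the fingers measure 117 mm over their backs; the gripper's body (75 mm by 190 mm) begins 51 mm behind the grasp point.
Start: joints at [14.817, 22.042, 0.453, 0, -68.411, -14.817], TCP at [0.625, 0, 0.231] pointing down, gripper open.
Joint ranges: [-179.83, 179.83], [-69.29, 118.12], [-61.27, 80.66], [-181.25, 117.63], [-171.15, -9.14], [-177.46, 177.46]. Speed limits (degrees/s): [159.86, 159.86, 180, 180, 180, 180].

### API

Orientations are given as a 3x3 rotation matrix whose columns are the frame's x, y, z axes.
In Python, from station import r gives the robot as it stands. The module is installed in compiled form; this text tells all that it offers.
- The arm moves only by the tool move_arm, never from a script. Its argument "increments" is one flat list of numbers, 7 for each row, row after row: the turn, a rotation vector about the tool's x, y, z in degrees, then the shift along the tool's x, y, z in m, then the finger opening in m, from 0 to 0.087. A call has 1 to 12 rows; each row is the pose to reach, as a shift and turn from the pose commanded when the call began, along the tool's axes at that moment; what a row does not reach only later rows make up. A row lasts 1/12 s, in which the tool goes at most 41.7 mm and 7.16 degrees, less where a joint would pass 70% of its speed; a pose out of reach is approached as far as the arm can. A call with a gripper value outside its range is refused whole. The fingers move at their own pace and stop on an object; the grip force is fixed at half the most. Time passes only in rows, so rows that repeat a pose let the fingers close. It gives the time, the measured TCP pose, the force and the opening at its end, in the units of the state.
- r.sense(): the state, without advancing time (a new reading comes with each control period).
- r.capture(name): name is "scene" or "side" or "wrist"; returns the picture (480x640x3 uint8, red, green, blue); there is no depth.
- r.calibration(name): a dict with "fx", "fy", "cx", "cy" (pixels), "D" ([k1, k2, p1, p2, k3] as OpenCV has them; the pictures are not rectified), "rvec" (rotation vector, rad) and "tvec" (3), from world to camera coordinates, as OpenCV has them; the wrist camera has in their place "tool_from_camera" (4x4, takes a point from camera to tool coordinates, whose origin is the TCP and whose axes are the tool frame's). Camera axes: x right, y down, z forward; pixel columns grow to the right and rows downward; lengths in m; the calibration is good to about 2 mm. A picture is of the moment at which its call begins: read the wrist's pose just before it. calibration takes no time and is no camera call.
- r.finish_job(): hands the job in, once; it reports no verdict.
The state is a dict: "time_s": time; "joints": joint angles; "joint_velocities": joint speeds; "effort": joint torques, N m; "tcp_pos": TCP position; "ee_rot": TCP orientation; "wrist_force": force on the tool from outside, world axes, zero at the start; "moment": the same for the moment, N m; "gripper_width": opening from 0.0 (shut) to 1.0 (fully open).
Only numpy, scipy, OpenCV 4.12 (cv2) and the standard library are available. Lean on these libraries where they do the work, as an engineer would, in place of code of your own. Each camera call takes 0.05 s, during which the arm holds its last target.

## Working session

There is one attempt and no reset: what is moved stays moved. The work goes in short steps, Python scripts to look and compute and a tool call to move; the robot and the scene stay as the last step left them, time stands still between calls to the robot, and variables do not carry over. Pictures are saved under pics/ and viewed, and the job is handed in when it is done.

Besides the shell and the picture viewer there is one more tool, called after "Emit:" by a JSON object that holds its "op" and its "data", one argument or row to a line. move_arm: Moves the arm, as the interface text tells. Its arguments: {"type":"object","properties":{"increments":{"type":"array","items":{"type":"number"}}},"required":["increments"]}

```bash
mkdir -p pics; python3 - <<'E'
from station import r
import cv2
s=r.sense();print(s)
for n in("scene","side","wrist"):
    print(n,r.calibration(n)); cv2.imwrite(f"pics/{n}0.png",r.capture(n)[:,:,::-1])
E
```

```text
{'time_s': 0.0, 'joints': array([ 1.48157956e+01,  2.20889898e+01,  3.81063894e-01, -2.55003445e-02,
       -6.84133287e+01, -1.48169117e+01]), 'joint_velocities': array([ 0.07306329,  0.03015916, -0.0332822 ,  0.03853175,  0.05303325,
       -0.00967106]), 'effort': array([ 5.69075401e-04, -3.90661991e+01,  1.87403029e+01,  4.22001421e+00,
        1.09914420e-02, -1.81494070e-04]), 'tcp_pos': array([ 6.24418520e-01, -5.14957635e-06,  2.29496076e-01]), 'ee_rot': array([[-2.15172332e-03, -9.99997668e-01,  1.83508430e-04],
       [-1.41062986e-04,  1.83812383e-04,  9.99999973e-01],
       [-9.99997675e-01,  2.15169738e-03, -1.41458171e-04]]), 'wrist_force': array([-1.21202031, -0.51746075,  0.21716621]), 'moment': array([0.05813254, 0.01399934, 0.0120296 ]), 'gripper_width': 0.9978535901401335}
scene {'fx': 528.4078639260701, 'fy': 528.4078639260701, 'cx': 318.15254584545477, 'cy': 237.8271333355169, 'D': array([-0.03844506,  0.        ,  0.        ,  0.        ,  0.        ]), 'rvec': array([ 0.65977456, -2.68311971,  1.10864645]), 'tvec': array([0.41420515, 0.23009501, 1.40481095])}
side {'fx': 494.6066505538648, 'fy': 494.6066505538648, 'cx': 321.5923131681374, 'cy': 236.7356378977918, 'D': array([-0.03340627,  0.        ,  0.        ,  0.        ,  0.        ]), 'rvec': array([ 0.06413818,  2.74212259, -1.46678394]), 'tvec': array([0.43482535, 0.07147394, 1.4653667 ])}
wrist {'fx': 416.65604802505914, 'fy': 416.65604802505914, 'cx': 317.06819773778045, 'cy': 247.51732412791443, 'D': array([-0.07602554,  0.        ,  0.        ,  0.        ,  0.        ]), 'tool_from_camera': array([[ 3.66937438e-04, -2.52446123e-01,  9.67610883e-01,
        -1.53298289e-01],
       [ 9.99999635e-01,  8.38922658e-04, -1.60348064e-04,
        -6.68846555e-04],
       [-7.71271447e-04,  9.67610589e-01,  2.52446339e-01,
        -6.95526040e-02],
       [ 0.00000000e+00,  0.00000000e+00,  0.00000000e+00,
         1.00000000e+00]])}
```

View pics/scene0.png

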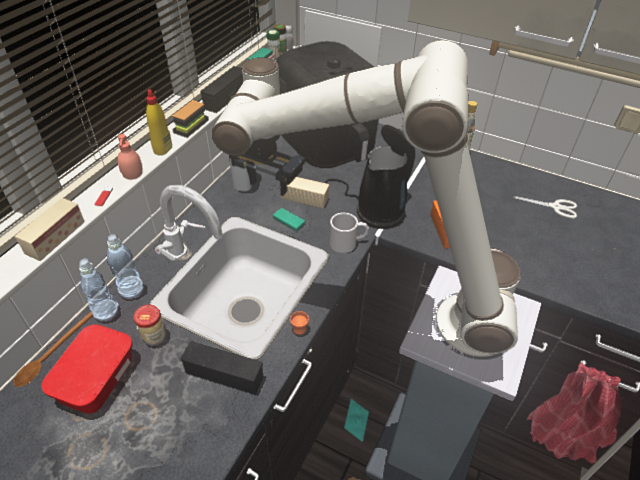

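View pics/side0.png

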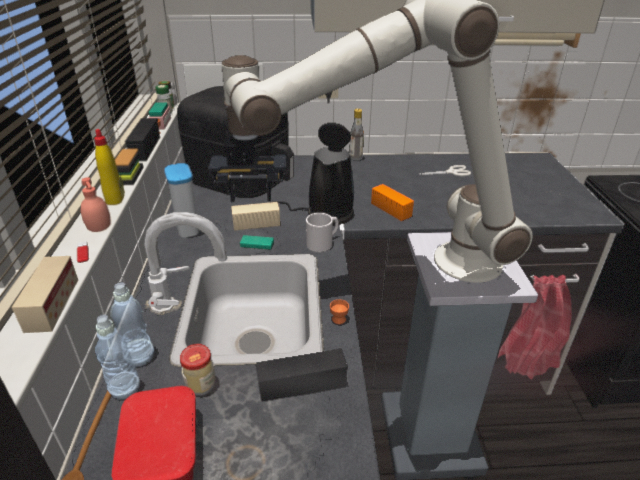

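View pics/wrist0.png

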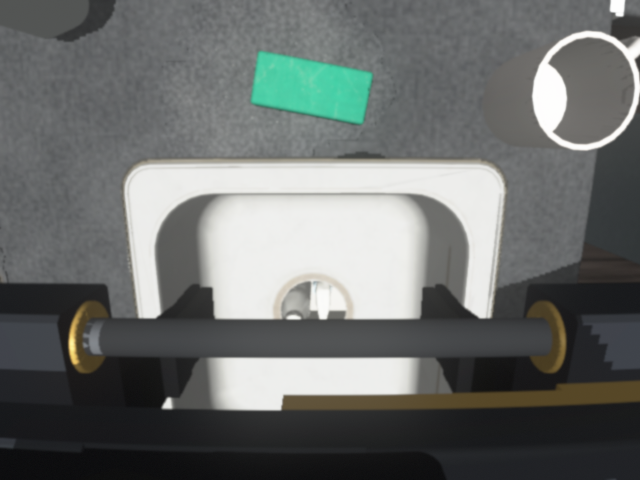

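```bash
python3 - <<'E'
import cv2,numpy as np
a=cv2.imread('pics/scene0.png');b=cv2.imread('pics/side0.png')
def c(im,x,y,w,h,s):return cv2.resize(im[y:y+h,x:x+w],None,fx=s,fy=s,interpolation=cv2.INTER_CUBIC)
cv2.imwrite('pics/cs.png',c(a,220,110,240,150,3.3)); cv2.imwrite('pics/cd.png',c(b,220,110,200,150,4))
E
```

```text
(no output)
```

View pics/cs.png

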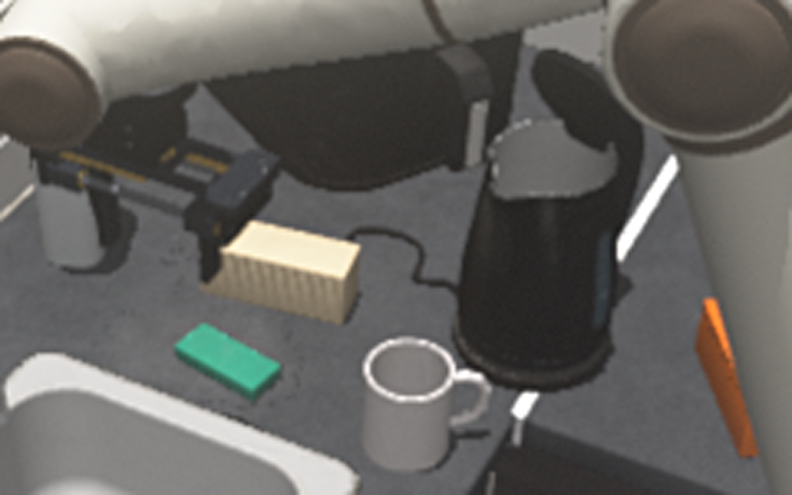

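View pics/cd.png

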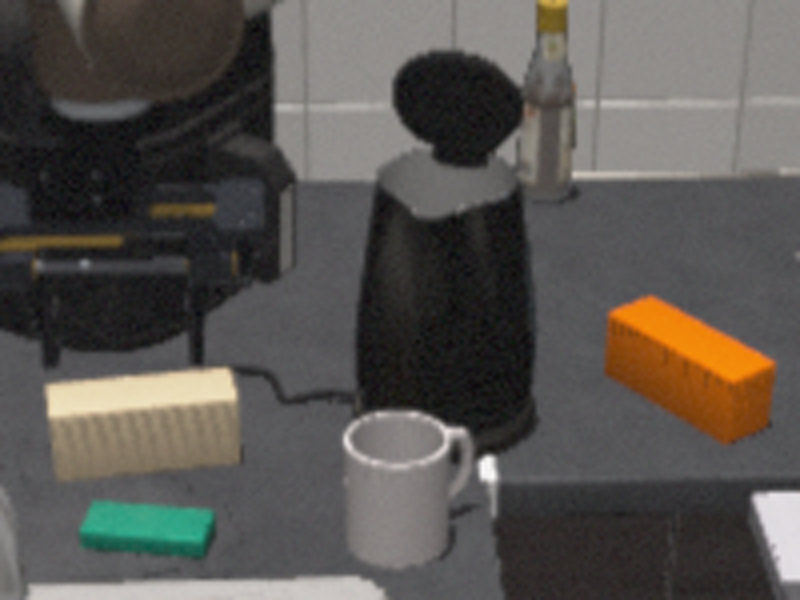

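```bash
cat > h.py <<'E'
import numpy as np,cv2
from station import r
def cam(n):
    c=r.calibration(n);K=np.array([[c['fx'],0,c['cx']],[0,c['fy'],c['cy']],[0,0,1]])
    return c,K
def ray(n,p,state=None):
    c,K=cam(n);u=cv2.undistortPoints(np.array([[p]],float),K,c['D'])[0,0];d=np.array([u[0],u[1],1])
    if n!='wrist':
        R=cv2.Rodrigues(c['rvec'])[0];o=-R.T@c['tvec'];d=R.T@d
    else:
        pos,Rt=state;T=c['tool_from_camera'];o=pos+Rt@T[:3,3];d=Rt@T[:3,:3]@d
    return o,d/np.linalg.norm(d)
def tri(rs):
    A=sum(np.eye(3)-np.outer(d,d) for o,d in rs);b=sum((np.eye(3)-np.outer(d,d))@o for o,d in rs)
    x=np.linalg.solve(A,b);return x,[np.linalg.norm((np.eye(3)-np.outer(d,d))@(x-o)) for o,d in rs]
def onz(r_,z): o,d=r_;return o+d*(z-o[2])/d[2]
def proj(n,X,state=None):
    c,K=cam(n);X=np.atleast_2d(X).astype(float)
    if n!='wrist': return cv2.projectPoints(X,c['rvec'],c['tvec'],K,c['D'])[0][:,0]
    pos,Rt=state;T=c['tool_from_camera'];R=Rt@T[:3,:3];o=pos+Rt@T[:3,3]
    return cv2.projectPoints(X,cv2.Rodrigues(R.T)[0],-R.T@o,K,c['D'])[0][:,0]
E
python3 - <<'E'
from h import *
np.set_printoptions(precision=4,suppress=True)
S=lambda x,y:(220+x/4,110+y/4)
C=lambda x,y:(220+x/3.3,110+y/3.3)
print(ray('scene',(1,1))[0],ray('side',(1,1))[0])
for n,s,c in [('TR',S(232,368),C(360,243)),('BR',S(240,403),C(345,275)),('TL',S(47,385),C(255,222)),('botBR',S(240,460),C(340,320)),('botTR?',S(240,460),C(340,320))]:
    print(n,tri([ray('side',s),ray('scene',c)]))
for n,p in [('TL',S(47,385)),('TR',S(232,368)),('BR',S(240,403)),('BL',S(52,416))]: print(n,onz(ray('side',p),.062))
for n,p in [('TL',C(255,222)),('TR',C(360,243)),('BR',C(345,275)),]: print('sc',n,onz(ray('scene',p),.062))
# orange
for p in [(650,296),(774,360),(728,384),(607,312)]: print('or',onz(ray('side',S(*p)),.062))
# kettle spout, disc
print('kettle base front', onz(ray('side',S(450,440)),.0),onz(ray('scene',C(535,365)),0.0))
print('spout?',tri([ray('side',S(430,213)),ray('scene',C(490,165))]))
print('lid top',tri([ray('side',S(450,52)),ray('scene',C(545,50))]))
print('mug rim',tri([ray('side',S(397,438)),ray('scene',C(410,370))]))
E
```

```text
[0.0079 0.9309 1.1538] [0.5014 1.1553 0.8691]
TR (array([ 0.5676, -0.2746,  0.058 ]), [np.float64(0.0024212344183597474), np.float64(0.002421234418359824)])
BR (array([ 0.561 , -0.2298,  0.0518]), [np.float64(0.003468384487966019), np.float64(0.0034683844879661503)])
TL (array([ 0.7223, -0.3303,  0.0012]), [np.float64(0.010475642174991206), np.float64(0.01047564217499125)])
botBR (array([ 0.562 , -0.2227,  0.0004]), [np.float64(0.0020315062043427), np.float64(0.0020315062043424863)])
botTR? (array([ 0.562 , -0.2227,  0.0004]), [np.float64(0.0020315062043427), np.float64(0.0020315062043424863)])
TL [ 0.7146 -0.2417  0.062 ]
TR [ 0.5658 -0.2637  0.062 ]
BR [ 0.5581 -0.2071  0.062 ]
BL [ 0.7058 -0.1927  0.062 ]
sc TL [ 0.6742 -0.2528  0.062 ]
sc TR [ 0.5679 -0.2731  0.062 ]
sc BR [ 0.5591 -0.2231  0.062 ]
or [ 0.2024 -0.3777  0.062 ]
or [ 0.1166 -0.2607  0.062 ]
or [ 0.1625 -0.2226  0.062 ]
or [ 0.2443 -0.3494  0.062 ]
kettle base front [ 0.3865 -0.2447  0.    ] [ 0.369  -0.2568  0.    ]
spout? (array([ 0.4158, -0.2161,  0.2334]), [np.float64(0.013272138805184467), np.float64(0.013272138805184686)])
lid top (array([ 0.3961, -0.2599,  0.3383]), [np.float64(0.006812194617525676), np.float64(0.006812194617525702)])
mug rim (array([ 0.4375, -0.1086,  0.0871]), [np.float64(0.00012523190739038641), np.float64(0.00012523190739036197)])
```

Emit:
{"op": "move_arm", "data": {
  "increments": [0,0,0,-0.02,0.01,-0.015,0,0,0,0,-0.04,0.02,-0.03,0,0,0,0,-0.06,0.03,-0.05,0,0,0,0,-0.08,0.04,-0.065,0,0,0,0,-0.1,0.055,-0.085,0,0,0,0,-0.12,0.065,-0.105,0,0,0,0,-0.14,0.075,-0.12,0,0,0,0,-0.155,0.085,-0.135,0,0,0,0,-0.165,0.09,-0.145,0,0,0,0,-0.17,0.095,-0.15,0,0,0,0,-0.17,0.095,-0.15,0,0,0,0,-0.17,0.095,-0.15,0]
}}

```text
time_s: 1.15
tcp_pos: [0.5299, -0.1497, 0.3996]
ee_rot: [[-0.001, -1.0, 0.0], [0.001, 0.0, 1.0], [-1.0, 0.001, 0.001]]
wrist_force: [0.3, 0.6, 0.0]
gripper_width: 0.171
```

```bash
python3 - <<'E'
from h import *
s=r.sense();print(s['time_s'],s['tcp_pos'],s['joints'],s['wrist_force'])
np.savez('w1.npz',p=s['tcp_pos'],R=s['ee_rot'])
for n in("wrist","scene","side"): cv2.imwrite(f"pics/{n}1.png",r.capture(n)[:,:,::-1])
E
```

```text
1.15 [ 0.52991541 -0.14965522  0.39960016] [ 1.07382158e+00  1.08070963e+01  8.45775122e+00 -4.61220360e-02
 -8.77164832e+01 -1.08212054e+00] [0.30770467 0.57688441 0.04145485]
```

View pics/wrist1.png

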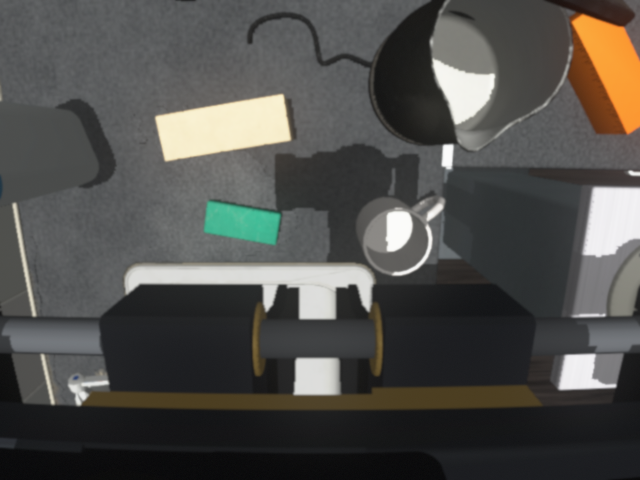

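View pics/scene1.png

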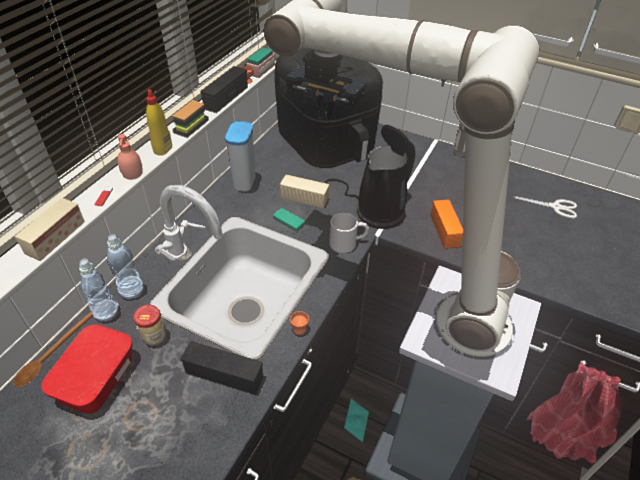

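Emit:
{"op": "move_arm", "data": {
  "increments": [0,0,0,-0.02,0.03,-0.015,0,0,0,0,-0.04,0.06,-0.03,0,0,0,0,-0.06,0.09,-0.05,0,0,0,0,-0.075,0.12,-0.065,0,0,0,0,-0.08,0.13,-0.07,0,0,0,0,-0.08,0.13,-0.07,0,0,0,0,-0.08,0.13,-0.07,0]
}}

```text
time_s: 1.88
tcp_pos: [0.4002, -0.2196, 0.48]
ee_rot: [[0.0, -1.0, 0.0], [0.001, 0.0, 1.0], [-1.0, -0.0, 0.001]]
wrist_force: [0.2, -0.1, -0.7]
gripper_width: 0.006
```

```bash
python3 - <<'E'
from h import *
s=r.sense();print(s['time_s'],s['tcp_pos'],s['joints'],s['wrist_force'])
np.savez('w2.npz',p=s['tcp_pos'],R=s['ee_rot'])
for n in("wrist","scene","side"): cv2.imwrite(f"pics/{n}2.png",r.capture(n)[:,:,::-1])
a=cv2.imread('pics/scene1.png');b=cv2.imread('pics/side2.png');
c=lambda im,x,y,w,h:cv2.resize(im[y:y+h,x:x+w],(400,400),interpolation=cv2.INTER_CUBIC)
cv2.imwrite('pics/c3.png',np.hstack([c(a,265,150,80,80),c(a,340,110,100,100)]))
E
```

```text
1.8833 [ 0.40020327 -0.21960466  0.4799784 ] [-8.29903635e+00  9.38815065e-01  8.17849742e+00 -5.03306812e-02
 -9.72397931e+01  8.29192981e+00] [ 0.18287317 -0.09387447 -0.67208358]
```

View pics/wrist2.png

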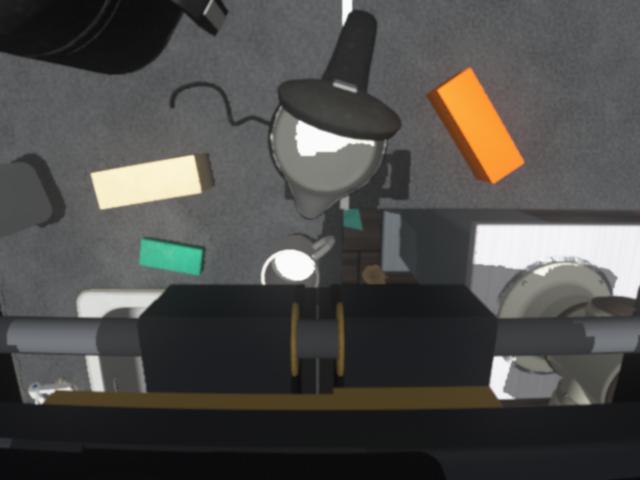

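View pics/c3.png

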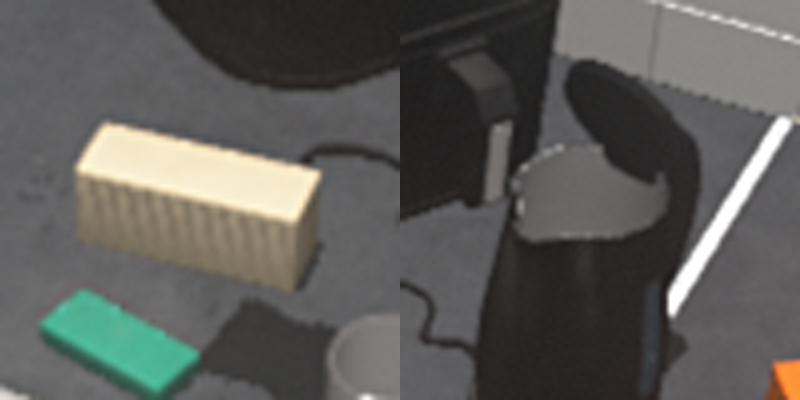

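View pics/side2.png

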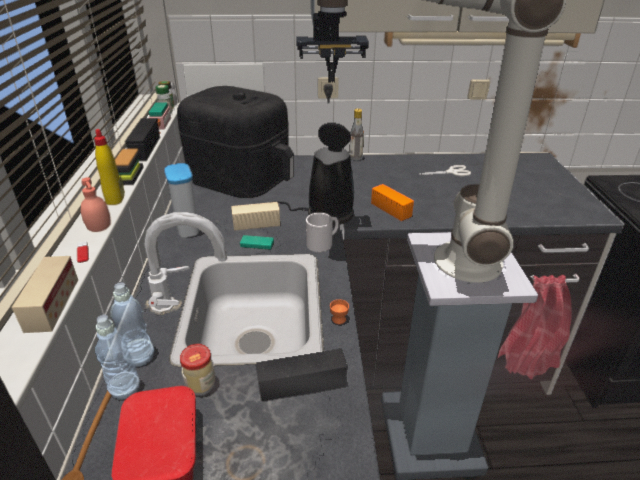

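```bash
python3 - <<'E'
from h import *
np.set_printoptions(precision=4,suppress=True)
w=np.load('w2.npz');st=(w['p'],w['R'])
w=np.load('w1.npz');s1=(w['p'],w['R'])
im=cv2.imread('pics/wrist2.png');cv2.imwrite('pics/c4.png',cv2.resize(im[0:230,220:450],(800,800),interpolation=cv2.INTER_CUBIC)[:600+200][:,:])
he=onz(ray('wrist',(362,12),st),.236);sp=onz(ray('wrist',(311,217),st),.224)
d=sp-he;d[2]=0;print('handle end',he,'spout',sp,'len',np.linalg.norm(d)); d/=np.linalg.norm(d)
print('dir',d,'hinge',he+.088*d,sp-.13*d,'yaw',np.degrees(np.arctan2(-d[0],d[1])))
# spout tri
print('spout w1w2',tri([ray('wrist',(473,151),s1),ray('wrist',(311,217),st)]))
# carton top corners
c1=[(156,117),(282,95),(291,139),(166,160)]
c2=[(91,174),(195,155),(202,190),(101,209)]
P=[]
for a,b in zip(c1,c2):
    x,e=tri([ray('wrist',a,s1),ray('wrist',b,st)]);print(x,e[0],onz(ray('wrist',a,s1),.062),onz(ray('wrist',b,st),.062));P.append((onz(ray('wrist',a,s1),.062)+onz(ray('wrist',b,st),.062))/2)
print('carton centre',np.mean(P,0))
E
```

```text
handle end [ 0.3616 -0.3993  0.236 ] spout [ 0.407  -0.2136  0.224 ] len 0.19114577481648776
dir [0.2375 0.9714 0.    ] hinge [ 0.3825 -0.3138  0.236 ] [ 0.3762 -0.3399  0.224 ] yaw -13.738645478051874
spout w1w2 (array([ 0.4068, -0.2117,  0.2179]), [np.float64(0.0007668287575512245), np.float64(0.0007668287575511349)])
[ 0.7141 -0.2452  0.064 ] 3.445202117617923e-05 [ 0.7149 -0.2454  0.062 ] [ 0.7152 -0.2451  0.062 ]
[ 0.5706 -0.2688  0.0477] 0.00043972447779285005 [ 0.5697 -0.2678  0.062 ] [ 0.5663 -0.269   0.062 ]
[ 0.561  -0.2201  0.0557] 0.0007833491404819416 [ 0.5602 -0.2194  0.062 ] [ 0.5596 -0.2215  0.062 ]
[ 0.7063 -0.1963  0.0632] 0.0003944103670624463 [ 0.707  -0.1966  0.062 ] [ 0.7067 -0.1958  0.062 ]
carton centre [ 0.6375 -0.2326  0.062 ]
```

View pics/c4.png

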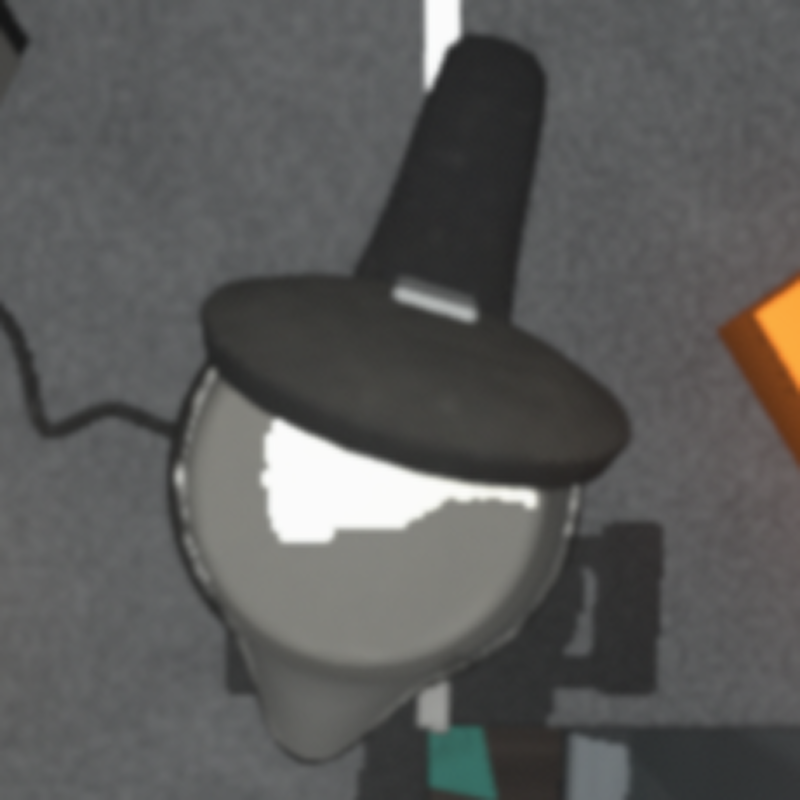

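```bash
python3 - <<'E'
from h import *
np.set_printoptions(precision=4,suppress=True)
w=np.load('w2.npz');st=(w['p'],w['R'])
f=.2875;q=lambda x,y:(220+x*f,y*f)
h=onz(ray('wrist',q(435,300),st),.23);l=onz(ray('wrist',q(395,290),st),.23);rr=onz(ray('wrist',q(478,312),st),.23)
print('pin',h,l,rr,'yaw from pin',np.degrees(np.arctan2((l-rr)[1],(l-rr)[0])))
sp=onz(ray('wrist',q(312,760),st),.218);d=sp-h;d[2]=0;print('len',np.linalg.norm(d),np.degrees(np.arctan2(-d[0],d[1])))
he=onz(ray('wrist',q(500,40),st),.236);d=h-he;print(he,np.linalg.norm(d[:2]),np.degrees(np.arctan2(-d[0],d[1])))
# fit: hypothesise hinge H,yaw,theta; draw lid outline
im=[(n,cv2.imread(f'pics/{n}2.png')) for n in('wrist','scene','side')]
H0=np.array([h[0],h[1],.226]);out=[]
yaw=np.radians(-14);Rz=cv2.Rodrigues(np.array([0,0,yaw]))[0]
for n,I in im:
  J=I.copy()
  for th,col in((1.4,(0,255,0)),(1.2,(0,0,255)),(0,(255,0,0))):
    t=np.linspace(0,2*np.pi,60);L=np.c_[.0525*np.cos(t),.0475+.0525*np.sin(t),0*t+.0095]
    Rx=cv2.Rodrigues(np.array([th,0,0]))[0]
    uv=proj(n,(Rz@Rx@L.T).T+H0,st);cv2.polylines(J,[np.int32(uv*16)],True,col,1,shift=4)
  c=proj(n,H0,st)[0].astype(int);x0,y0=max(c[0]-70,0),max(c[1]-70,0)
  out.append(cv2.resize(J[y0:y0+140,x0:x0+140],(266,266)) if 0 else cv2.resize(J[y0:y0+140,x0:x0+140],(400,400)))
cv2.imwrite('pics/fit.png',np.hstack(out)[:, :]) ; cv2.imwrite('pics/fit.png',cv2.resize(np.hstack(out),(800,267)))
cv2.imwrite('pics/fitw.png',np.hstack([out[0],out[2]]));cv2.imwrite('pics/fits.png',out[1])
E
```

```text
pin [ 0.3754 -0.3368  0.23  ] [ 0.386  -0.3393  0.23  ] [ 0.364  -0.3338  0.23  ] yaw from pin -13.972020525659394
len 0.13017120643777455 -14.719801962855552
[ 0.3601 -0.3997  0.236 ] 0.06468863369800179 -13.648426695490937Traceback (most recent call last):
  File "<stdin>", line 17, in <module>
cv2.error: OpenCV(4.12.0) /io/opencv/modules/calib3d/src/calibration_base.cpp:151: error: (-210:Unsupported format or combination of formats) The matrices must have 32f or 64f data type in function 'Rodrigues'
```

```bash
python3 - <<'E'
from h import *
w=np.load('w2.npz');st=(w['p'],w['R'])
im=[(n,cv2.imread(f'pics/{n}2.png')) for n in('wrist','scene','side')]
H0=np.array([.3754,-.3368,.226]);out=[]
yaw=np.radians(-14.2);Rz=cv2.Rodrigues(np.array([0,0,yaw]))[0]
for n,I in im:
  J=I.copy()
  for th,col in((1.4,(0,255,0)),(1.15,(0,0,255)),(0.,(255,0,0))):
   for z in((.0095,-.0085) if th else (.0095,)):
    t=np.linspace(0,2*np.pi,60);L=np.c_[.0525*np.cos(t),.0475+.0525*np.sin(t),0*t+z]
    Rx=cv2.Rodrigues(np.array([th,0.,0.]))[0]
    uv=proj(n,(Rz@Rx@L.T).T+H0,st);cv2.polylines(J,[np.int32(uv*16)],True,col,1,shift=4)
  c=proj(n,H0,st)[0].astype(int);x0,y0=max(c[0]-70,0),max(c[1]-70,0)
  out.append(cv2.resize(J[y0:y0+140,x0:x0+140],(400,400)))
cv2.imwrite('pics/fitw.png',np.hstack([out[0],out[2]]));cv2.imwrite('pics/fits.png',out[1])
E
```

```text
(no output)
```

View pics/fitw.png

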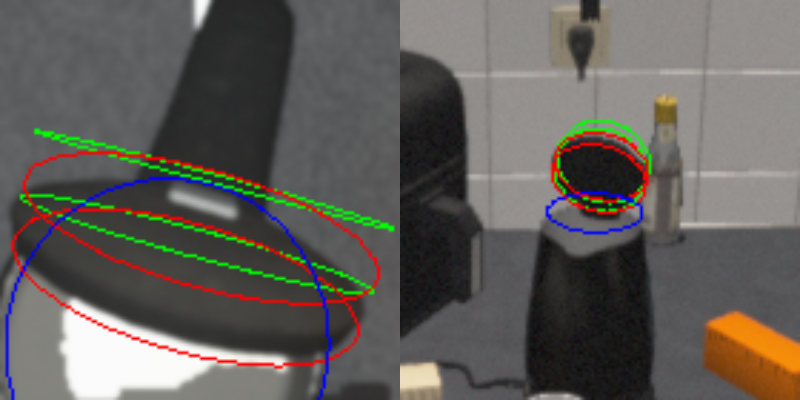

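View pics/fits.png

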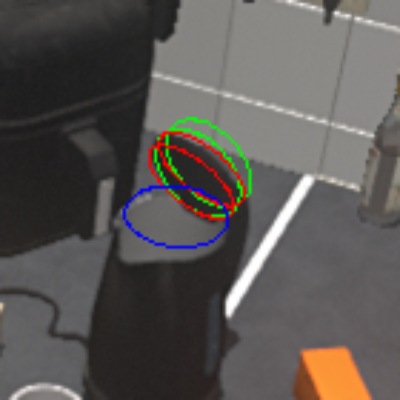

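Emit:
{"op": "move_arm", "data": {
  "increments": [3.5,0,0,0,0.007,-0.033,0,7,0,0,0,0.0145,-0.066,0,10.5,0,0,0,0.0215,-0.1,0,14,0,0,0,0.0285,-0.132,0,14.2,0,0,0.0,0.0285,-0.132,0,14.2,0,0,0.03,0.0285,-0.132,0,14.2,0,0,0.06,0.0285,-0.132,0,14.2,0,0,0.09,0.0285,-0.132,0,14.2,0,0,0.12,0.0285,-0.132,0,14.2,0,0,0.135,0.0285,-0.132,0,14.2,0,0,0.147,0.0285,-0.132,0,14.2,0,0,0.147,0.0285,-0.132,0]
}}

```text
time_s: 3.03
tcp_pos: [0.3711, -0.3503, 0.3292]
ee_rot: [[-0.007, -0.97, 0.244], [0.005, 0.244, 0.97], [-1.0, 0.008, 0.003]]
wrist_force: [0.1, -0.3, -1.2]
gripper_width: 0.008
```

```bash
python3 - <<'E'
from h import *
s=r.sense();print(s['time_s'],s['tcp_pos'],s['joints'],s['wrist_force'])
np.savez('w3.npz',p=s['tcp_pos'],R=s['ee_rot'])
I=[r.capture(n)[:,:,::-1] for n in("wrist","scene","side")]
for n,i in zip('wsd',I): cv2.imwrite(f'pics/{n}3.png',i)
c=lambda im,x,y,w,h:cv2.resize(im[y:y+h,x:x+w],(400,400),interpolation=cv2.INTER_CUBIC)
cv2.imwrite('pics/c5.png',np.hstack([c(I[1],330,70,120,120),c(I[2],270,60,120,120)]))
E
```

```text
3.0333 [ 0.37114148 -0.35032825  0.32920423] [-25.15221509   7.72331873  -4.94296852  -0.08509166 -77.82343301
  11.04559449] [ 0.11007206 -0.29777294 -1.18219393]
```

View pics/c5.png

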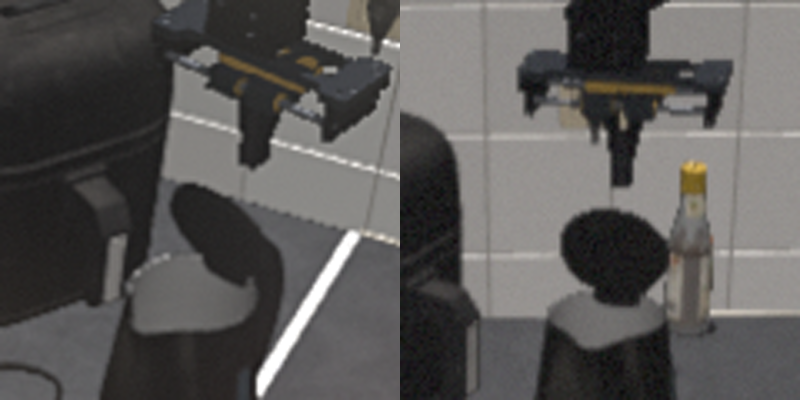

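View pics/w3.png

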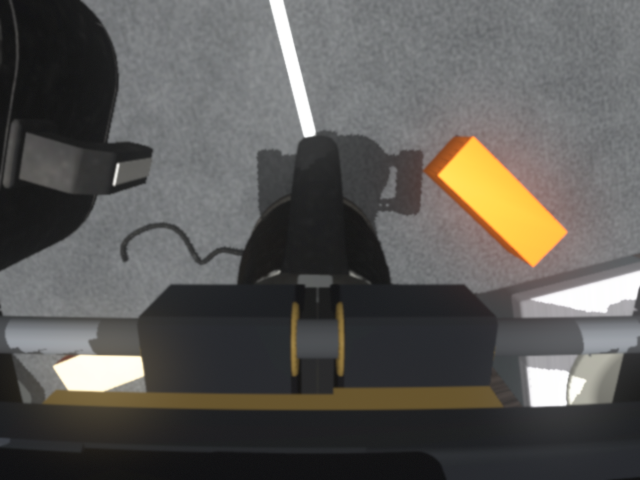

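Emit:
{"op": "move_arm", "data": {
  "increments": [0,0,0,0.008,0,0,0,0,0,0,0.015,0,0.005,0,0,0,0,0.016,0,0.012,0,0,0,0,0.016,0,0.018,0,0,0,0,0.0175,0,0.0255,0,0,0,0,0.019,0,0.033,0,0,0,0,0.0225,0,0.0405,0,0,0,0,0.026,0,0.048,0,0,0,0,0.031,0,0.055,0,0,0,0,0.036,0,0.061,0,0,0,0,0.036,0,0.061,0]
}}

```text
time_s: 4.1
tcp_pos: [0.3863, -0.2914, 0.2964]
ee_rot: [[-0.001, -0.97, 0.244], [0.001, 0.244, 0.97], [-1.0, 0.002, 0.001]]
wrist_force: [0.3, 0.7, 0.2]
gripper_width: 0.004
```

```bash
python3 - <<'E'
from h import *
s=r.sense();print(s['time_s'],s['tcp_pos'],s['wrist_force'])
I=[r.capture(n)[:,:,::-1] for n in("scene","side")]
c=lambda im,x,y,w,h:cv2.resize(im[y:y+h,x:x+w],(400,400),interpolation=cv2.INTER_CUBIC)
cv2.imwrite('pics/c6.png',np.hstack([c(I[0],330,70,120,120),c(I[1],270,60,120,120)]))
E
```

```text
4.1 [ 0.38632592 -0.29142246  0.29636254] [0.28602498 0.65505474 0.22671178]
```

View pics/c6.png

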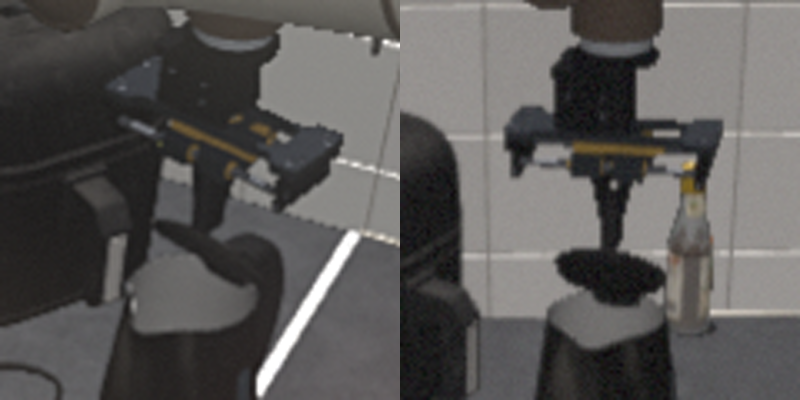

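Emit:
{"op": "move_arm", "data": {
  "increments": [0,0,0,0.008,0,0.005,0,0,0,0,0.016,0,0.01,0,0,0,0,0.023,0,0.014,0,0,0,0,0.03,0,0.018,0,0,0,0,0.035,0,0.02,0,0,0,0,0.04,0,0.0215,0,0,0,0,0.045,0,0.023,0,0,0,0,0.048,0,0.024,0,0,0,0,0.051,0,0.0245,0,0,0,0,0.051,0,0.0245,0]
}}

```text
time_s: 5.03
tcp_pos: [0.392, -0.2688, 0.2457]
ee_rot: [[-0.002, -0.969, 0.245], [0.001, 0.245, 0.969], [-1.0, 0.002, 0.0]]
wrist_force: [-0.3, 0.4, 0.4]
gripper_width: 0.006
```

```bash
python3 - <<'E'
from h import *
s=r.sense();print(s['time_s'],s['tcp_pos'],s['wrist_force'])
I=[r.capture(n)[:,:,::-1] for n in("scene","side")]
c=lambda im,x,y,w,h:cv2.resize(im[y:y+h,x:x+w],(400,400),interpolation=cv2.INTER_CUBIC)
cv2.imwrite('pics/c7.png',np.hstack([c(I[0],330,70,120,120),c(I[1],270,60,120,120)]))
E
```

```text
5.0333 [ 0.39196921 -0.26883827  0.24572057] [-0.30981591  0.37404839  0.42913788]
```

View pics/c7.png

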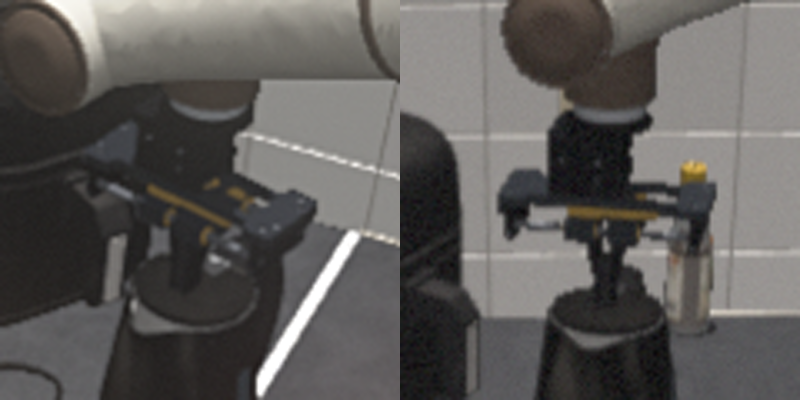

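Emit:
{"op": "move_arm", "data": {
  "increments": [0,0,0,0.001,0,0,0,0,0,0,0.002,0,0,0,0,0,0,0.003,0,0,0,0,0,0,0.003,0,0,0]
}}

```text
time_s: 5.47
tcp_pos: [0.3925, -0.2691, 0.2439]
ee_rot: [[0.0, -0.969, 0.245], [-0.0, 0.245, 0.969], [-1.0, -0.0, -0.0]]
wrist_force: [-0.6, 0.9, 2.5]
gripper_width: 0.008
```

Emit:
{"op": "move_arm", "data": {
  "increments": [0,0,0,0.001,0,0,0,0,0,0,0.001,0,0,0,0,0,0,0.002,0,0,0,0,0,0,0.002,0,0,0]
}}

```text
time_s: 5.8
tcp_pos: [0.3929, -0.2695, 0.2437]
ee_rot: [[0.002, -0.97, 0.245], [-0.002, 0.245, 0.97], [-1.0, -0.002, -0.001]]
wrist_force: [-2.1, 3.7, 9.1]
gripper_width: 0.007
```

Emit:
{"op": "move_arm", "data": {
  "increments": [0,0,0,0,0,0,0,0,0,0,0,0,0,0,0,0,0,-0.01,0,0,0,0,0,0,-0.03,0,0,0,0,0,0,-0.06,0,0,0,0,0,0,-0.09,0,0,0,0,0,0,-0.12,0,0,0,0,0,0,-0.15,0,0,0,0,0,0,-0.165,0,0,0,0,0,0,-0.165,0,0,0]
}}

```text
time_s: 6.63
tcp_pos: [0.3935, -0.27, 0.4109]
ee_rot: [[0.008, -0.969, 0.245], [-0.004, 0.245, 0.969], [-1.0, -0.008, -0.002]]
wrist_force: [0.5, 0.4, 0.7]
gripper_width: 0.001
```

```bash
python3 - <<'E'
from h import *
s=r.sense();print(s['time_s'],s['tcp_pos'],s['wrist_force'],s['joints'])
I=[r.capture(n)[:,:,::-1] for n in("scene","side")]
c=lambda im,x,y,w,h:cv2.resize(im[y:y+h,x:x+w],(400,400),interpolation=cv2.INTER_CUBIC)
cv2.imwrite('pics/c8.png',np.hstack([c(I[0],330,70,120,120),c(I[1],270,60,120,120)]))
a=cv2.imread('pics/d3.png');b=cv2.imread('pics/s3.png')
for n,x,y in(('side',b'',I[1]),):
  pass
print(cv2.absdiff(a,np.ascontiguousarray(I[1]))[200:225,290:360].mean(), cv2.absdiff(b,np.ascontiguousarray(I[0]))[190:225,350:410].mean())
E
```

```text
6.6333 [ 0.39354169 -0.26995321  0.41088746] [0.47426135 0.43256064 0.68284498] [-14.82409703   2.58963375   0.43731488   0.0921834  -87.37243314
   0.61501556]
8.627809523809523 6.017777777777778
```

View pics/c8.png

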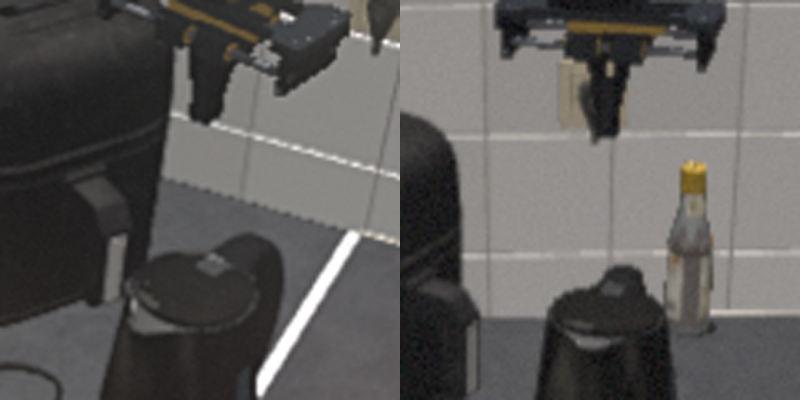

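```bash
python3 - <<'E'
from h import *
np.set_printoptions(precision=4,suppress=True)
L=lambda f:(lambda w:(w['p'],w['R']))(np.load(f))
a,b=L('w2.npz'),L('w3.npz')
print('handle',tri([ray('wrist',(228,14),a),ray('wrist',(152,160),b)]))
print('body edge',[onz(ray('wrist',(118,80),b),z) for z in(.1,.2,.3)],[onz(ray('wrist',(40,258),b),z) for z in(.1,.2,.3)])
i=cv2.imread('pics/w3.png')
cv2.imwrite('pics/c9.png',cv2.resize(i[330:410,30:170],None,fx=5,fy=5,interpolation=cv2.INTER_CUBIC))
s=r.sense();p,R=s['tcp_pos'],s['ee_rot'];print(R.T@(np.array([.6375,-.2326,.111-.011])-p),R)
E
```

```text
handle (array([ 0.5085, -0.4376,  0.0887]), [np.float64(0.0007982601135345717), np.float64(0.0007982601135344702)])
body edge [array([ 0.5106, -0.5107,  0.1   ]), array([ 0.4702, -0.4866,  0.2   ]), array([ 0.4298, -0.4625,  0.3   ])] [array([ 0.6454, -0.3765,  0.1   ]), array([ 0.5697, -0.3875,  0.2   ]), array([ 0.494 , -0.3985,  0.3   ])]
[ 0.3067 -0.2285  0.0952] [[ 0.0007 -0.9694  0.2454]
 [ 0.0005  0.2454  0.9694]
 [-1.     -0.0005  0.0006]]
```

View pics/c9.png

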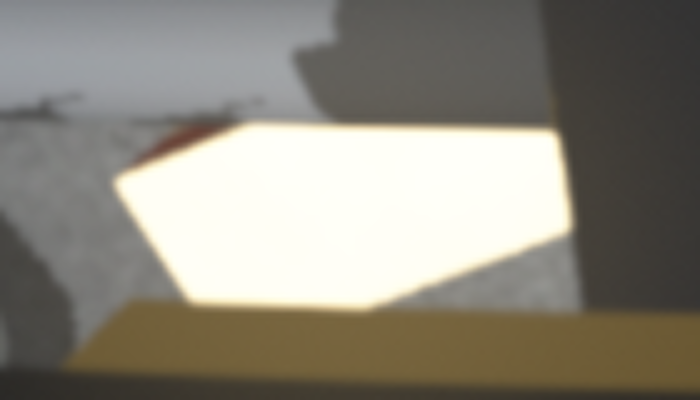

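Emit:
{"op": "move_arm", "data": {
  "increments": [-2,0,0,0,-0.03,0.0125,0,-4,0,0,0,-0.06,0.025,0,-6,0,0,0,-0.095,0.04,0,-8,0,0,0.01,-0.13,0.054,0,-10,0,0,0.03,-0.165,0.069,0,-12,0,0,0.05,-0.195,0.081,0,-14.2,0,0,0.07,-0.22,0.092,0,-14.2,0,0,0.09,-0.2285,0.0952,0,-14.2,0,0,0.11,-0.2285,0.0952,0,-14.2,0,0,0.11,-0.2285,0.0952,0,-14.2,0,0,0.11,-0.2285,0.0952,0]
}}

```text
time_s: 7.65
tcp_pos: [0.6365, -0.2327, 0.2939]
ee_rot: [[-0.006, -1.0, -0.0], [0.001, -0.0, 1.0], [-1.0, 0.006, 0.001]]
wrist_force: [0.5, 0.8, 0.5]
gripper_width: 0.004
```

```bash
python3 - <<'E'
from h import *
np.set_printoptions(precision=4,suppress=True)
s=r.sense();print(s['time_s'],s['tcp_pos'],s['wrist_force'],s['ee_rot'])
np.savez('w4.npz',p=s['tcp_pos'],R=s['ee_rot'])
for n in("wrist","side","scene"): cv2.imwrite(f'pics/{n}4.png',r.capture(n)[:,:,::-1])
E
```

```text
7.65 [ 0.6365 -0.2327  0.2939] [0.5207 0.8404 0.4682] [[-0.0059 -1.     -0.0001]
 [ 0.0005 -0.0001  1.    ]
 [-1.      0.0059  0.0005]]
```

View pics/wrist4.png

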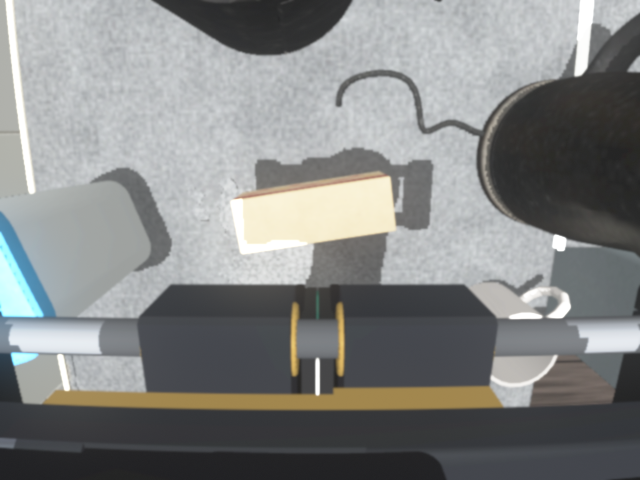

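View pics/side4.png

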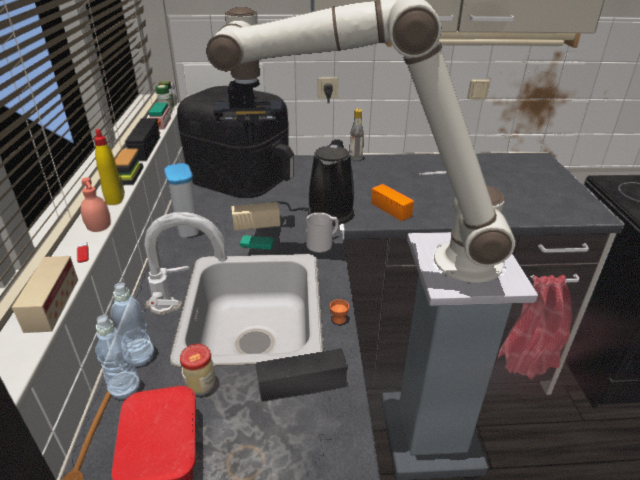

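```bash
python3 - <<'E'
from h import *
np.set_printoptions(precision=4,suppress=True)
L=lambda f:(lambda w:(w['p'],w['R']))(np.load(f))
a,b=L('w2.npz'),L('w4.npz')
P=[]
for p,q in zip([(91,174),(195,155),(202,190),(101,209)],[(232,199),(390,177),(396,231),(241,253)]):
    x,e=tri([ray('wrist',p,a),ray('wrist',q,b)]);print(x,e[0],onz(ray('wrist',q,b),.062));P.append(onz(ray('wrist',q,b),.062))
c=np.mean(P,0);print(c)
s=r.sense();print(b[1].T@(c+[0,0,.0375]-b[0]))
E
```

```text
[ 0.7156 -0.2465  0.0606] 0.001624395381382346 [ 0.715  -0.2484  0.062 ]
[ 0.5678 -0.2685  0.0567] 0.00028367855430805783 [ 0.5688 -0.2687  0.062 ]
[ 0.5604 -0.2195  0.061 ] 0.0018968337818008828 [ 0.5609 -0.2178  0.062 ]
[ 0.7099 -0.1947  0.0561] 8.571623735898201e-05 [ 0.7088 -0.1963  0.062 ]
[ 0.6384 -0.2328  0.062 ]
[ 0.1943 -0.0031 -0.0002]
```

Emit:
{"op": "move_arm", "data": {
  "increments": [0,0,0,0.025,-0.001,0,0,0,0,0,0.05,-0.001,0,0,0,0,0,0.075,-0.001,0,0,0,0,0,0.1,-0.001,0,0,0,0,0,0.125,-0.001,0,0,0,0,0,0.145,-0.001,0,0,0,0,0,0.16,-0.001,0,0,0,0,0,0.175,-0.001,0,0,0,0,0,0.185,-0.001,0,0,0,0,0,0.192,-0.001,0,0,0,0,0,0.196,-0.001,0,0,0,0,0,0.196,-0.001,0,0]
}}

```text
time_s: 8.8
tcp_pos: [0.6383, -0.2329, 0.1006]
ee_rot: [[0.0, -1.0, 0.0], [0.0, 0.0, 1.0], [-1.0, -0.0, 0.0]]
wrist_force: [-0.4, -0.3, -0.3]
gripper_width: 0.003
```

```bash
python3 - <<'E'
from h import *
s=r.sense();print(s['time_s'],s['tcp_pos'],s['wrist_force'])
I=[r.capture(n)[:,:,::-1] for n in("scene","side")]
c=lambda im,x,y,w,h:cv2.resize(im[y:y+h,x:x+w],(400,400),interpolation=cv2.INTER_CUBIC)
cv2.imwrite('pics/c10.png',np.hstack([c(I[0],250,110,160,160),c(I[1],210,120,150,150)]))
E
```

```text
8.8 [ 0.63833476 -0.23292246  0.10064569] [-0.44132588 -0.25431225 -0.27954176]
```

View pics/c10.png

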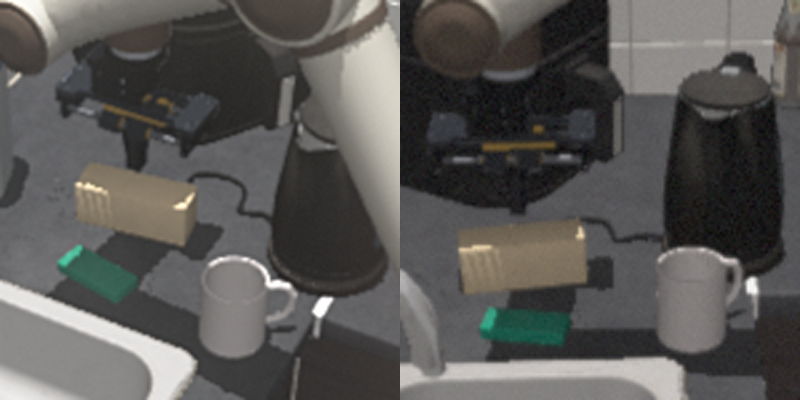

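Emit:
{"op": "move_arm", "data": {
  "increments": [0,0,0,0,0,0,0,0,0,0,0,0,0,0,0,0,0,0,0,0,0,0,0,0,0,0,0,0,0,0,0,0,0,0,0,0,0,0,0,0,0,0,0,0,0,0,0,0,0,0,0,0,0,0,0,0,0,0,0,0,0,0,0,0,0,0,0,0,0,0,0,0,0,0,0,0,0,0,0,0,0,0,0,0]
}}

```text
time_s: 9.9
tcp_pos: [0.6383, -0.2328, 0.1005]
ee_rot: [[-0.0, -1.0, -0.0], [0.0, -0.0, 1.0], [-1.0, 0.0, 0.0]]
wrist_force: [-0.7, 0.1, 0.3]
gripper_width: 0.005
```

Emit:
{"op": "move_arm", "data": {
  "increments": [0,0,0,0,0,0,0,0,0,0,0,0,0,0,0,0,0,0,0,0,0,0,0,0,0,0,0,0,0,0,0,0,0,0,0,0,0,0,0,0,0,0,0,0,0,0,0,0,0,0,0,0,0,0,0,0,0,0,0,0,0,0,0,0,0,0,0,0,0,0,0,0,0,0,0,0,0,0,0,0,0,0,0,0]
}}

```text
time_s: 10.9
tcp_pos: [0.6383, -0.2328, 0.1005]
ee_rot: [[0.0, -1.0, -0.0], [0.0, -0.0, 1.0], [-1.0, -0.0, 0.0]]
wrist_force: [0.5, 0.6, 0.6]
gripper_width: 0.003
```

Emit:
{"op": "move_arm", "data": {
  "increments": [0,0,0,0,0,0,0,0,0,0,0,0,0,0,0,0,0,0,0,0,0,0,0,0,0,0,0,0,0,0,0,0,0,0,0,0,0,0,0,0,0,0,0,0,0,0,0,0,0,0,0,0,0,0,0,0,0,0,0,0,0,0,0,0,0,0,0,0,0,0,0,0,0,0,0,0,0,0,0,0,0,0,0,0]
}}

```text
time_s: 11.9
tcp_pos: [0.6383, -0.2329, 0.1005]
ee_rot: [[-0.0, -1.0, 0.0], [-0.0, 0.0, 1.0], [-1.0, 0.0, -0.0]]
wrist_force: [-0.4, -0.2, -0.7]
gripper_width: 0.007
```

Emit:
{"op": "move_arm", "data": {
  "increments": [0,0,0,0,0,0,0,0,0,0,0,0,0,0,0,0,0,0,0,0,0,0,0,0,0,0,0,0,0,0,0,0,0,0,0,0,0,0,0,0,0,0]
}}

```text
time_s: 12.4
tcp_pos: [0.6383, -0.2329, 0.1006]
ee_rot: [[0.0, -1.0, 0.0], [-0.0, 0.0, 1.0], [-1.0, -0.0, -0.0]]
wrist_force: [0.1, 0.3, -0.2]
gripper_width: 0.005
```

```bash
python3 - <<'E'
from h import *
s=r.sense();print(s['time_s'],s['tcp_pos'],s['wrist_force'],abs(s['joint_velocities']).max())
H0=np.array([.3754,-.3368,.226]);Rz=cv2.Rodrigues(np.array([0,0,np.radians(-14.2)]))[0]
I=cv2.imread('pics/side4.png');out=[cv2.resize(I[130:230,290:370],(320,400),interpolation=cv2.INTER_CUBIC)]
for th,col in((0.,(0,255,0)),(.1,(0,0,255))):
  J=I.copy();J=cv2.resize(J[130:230,290:370],(320,400),interpolation=cv2.INTER_CUBIC)
  t=np.linspace(0,2*np.pi,60);Lp=np.c_[.0525*np.cos(t),.0475+.0525*np.sin(t),0*t+.0095]
  uv=proj('side',(Rz@cv2.Rodrigues(np.array([th,0.,0.]))[0]@Lp.T).T+H0)
  cv2.polylines(J,[np.int32((uv-[290,130])*4)],True,col,1);out.append(J)
cv2.imwrite('pics/c11.png',cv2.resize(np.hstack(out),(800,333)))
b=r.capture('side')[:,:,::-1];cv2.imwrite('pics/side5.png',b)
a=cv2.imread('pics/side2.png')
def sh(x,y,w,h):
    f=lambda i:np.float32(cv2.cvtColor(np.ascontiguousarray(i),cv2.COLOR_BGR2GRAY)[y:y+h,x:x+w]);return cv2.phaseCorrelate(f(a),f(b),cv2.createHanningWindow((w,h),cv2.CV_32F))
print('kettle',sh(300,165,60,60),'mug',sh(300,205,50,50))
E
```

```text
12.4 [ 0.63833302 -0.23285983  0.10055622] [ 0.12251686  0.32868819 -0.19178436] 0.11206110671397787
kettle ((0.14030539606791592, -0.29652376542168923), 0.8189901781082153) mug ((-0.07979149817053255, -0.3048380376048101), 0.762362663269043)
```

View pics/c11.png

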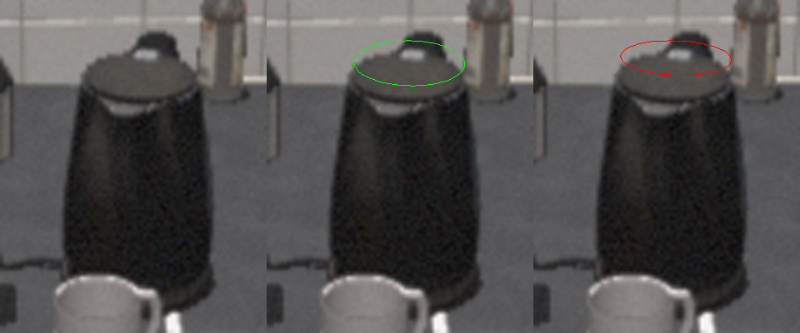

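```bash
python3 -c "
from station import r
print(r.finish_job());s=r.sense();print(s['time_s'],s['tcp_pos'],s['wrist_force'])"
```

```text
the job is handed in; nothing more can be done
None
the job is handed in; nothing more can be done
```

The kettle lid is shut, and I pointed at the tea carton for about 3.6 s at about 12.5 s on the robot's clock. I then handed the job in; it reports no verdict.

**Lid:** I pushed it down from behind with the closed fingertips. It stopped with the tips at z = 0.2357 m, against 0.2355 m expected for a shut lid. There the force rose from 2.5 N to about 9 N with only 0.2 mm more travel. Comparing the side pictures, the kettle and mug shifted by no more than 0.3 pixel.

**Carton:** The target was the cream carton on the worktop, centre about (0.638, -0.233). I checked that it had the red band on its back side. The look-alikes I ruled out were the carton on the sill, the orange carton, the black tin and the green pack. The fingertips held about 30 mm above its middle, with the wrist force within sensor noise.

**Disagreements:**
- **Lid outline:** the outline I drew from the measured hinge sat a few millimetres behind the lid in the pictures. Its flatness still matched a shut lid.
- **Carton height:** two-view measurements of the carton's top corners scattered between 48 and 64 mm, against the 62 mm given. I used 62 mm.

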